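# Sort two wooden cart-wheel hub screws by thread hand

### The arm

A 7-joint arm with a two-finger parallel gripper is mounted at the origin on the work surface. World frame = base frame: x ahead of the robot, y to its left, z up, the work surface at z = 0. Lengths are in m, angles in rad, forces in N, time in s.
With the tool pointing down it reaches from about 0.4 to 0.85 m from the base axis. Payload 4.5 kg.
Tool frame: the origin (TCP) lies midway between the tips of the shut fingers; the grasp point (between the pads) lies 19 mm behind it; z points along the fingers, y is the line along which they close (so a half turn about z gives the same grasp; the last joint's range is limited). The gripper opens to 88 mm and grips with 3 to 60 N. Pads are 18 mm wide; open, the fingers measure 123 mm over their backs; the gripper's body (75 mm by 187 mm) begins 45 mm behind the grasp point.
Start: joints at [1.303, 0.689, -0.195, 1.565, 0.157, 0.902, -0.215], TCP at [0.186, -0.597, 0.239] pointing down, gripper open.
Joint ranges: [-3.01, 3.01], [-0.46, 2.08], [-1.47, 1.51], [0.13, 2.56], [-1, 4.14], [0.04, 2.09], [-2.66, 2.66]. Speed limits (rad/s): [2.57, 2.57, 3.14, 3.14, 3.14, 3.14, 3.14].

### API

Orientations are given as a unit quaternion [x, y, z, w].
In Python, from plant import get_state, viewer, workorder gives the robot as it stands. The module is installed in compiled form; this text tells all that it offers.
- The arm moves only by the tool step_arm, never from a script. Its argument "motion" is a list of rows, each an object of numbers: "wx", "wy", "wz": the turn, a rotation vector about the tool's x, y, z each as a share of 180 degrees, from -1 to 1; "dx", "dy", "dz": the shift along the tool's x, y, z each as a share of 8 cm, from -1 to 1; "claw": the finger opening in mm, from 0 to 88.1. A call has 1 to 8 rows; each row is the pose to reach, as a shift and turn from the pose commanded when the call began, along the tool's axes at that moment, turning the shorter way round; what a row does not reach only later rows make up. A row lasts 1/10 s, in which the tool goes at most 50 mm and 8.59 degrees, less where a joint would pass 70% of its speed; a pose out of reach is approached as far as the arm can. A call with a number of a shift or a turn outside -1 to 1 is refused whole. A call with a gripper value outside its range is refused whole. The fingers move at their own pace and stop on an object; "force" is the grip in N (left out, the last holds). Time passes only in rows, so rows that repeat a pose let the fingers close. It gives the time, the measured TCP pose, the force, the opening and the grip force at its end, in the units of the state.
- get_state(): the state, without advancing time (a new reading comes with each control period).
- viewer.snapshot(name): name is "side" or "top"; returns (picture, depth): 400x640x3 uint8, red, green, blue; 400x640 float32, m along the optical axis (not along the pixel's ray), 0 where there is no reading.
- viewer.calibration(name): a dict with "vfov" (degrees; the focal length in pixels is half the picture's height over the tangent of half this angle, whatever the lens; pixels are square), "cx", "cy" (the principal point, pixels), "extrinsics" (4x4, takes a point from camera to world coordinates). Camera axes: x right, y down, z forward; pixel columns grow to the right and rows downward; lengths in m; the calibration is good to about 2 mm. A picture is of the moment at which its call begins. calibration takes no time and is no camera call.
- workorder.finish_job(): hands the job in; it is judged then, once.
The state is a dict: "clock": time; "q": joint angles; "qd": joint speeds; "joint_torque": joint torques, N m; "tool_pos": TCP position; "eef_rot": TCP orientation; "contact_force": force on the tool from outside, world axes, zero at the start; "moment": the same for the moment, N m; "opening": opening from 0.0 (shut) to 1.0 (fully open); "finger_force": force on a finger pad.
Only numpy, scipy, OpenCV 4.12 (cv2) and the standard library are available. Lean on these libraries where they do the work, as an engineer would, in place of code of your own. Each camera call takes 0.05 s, during which the arm holds its last target. There are 200 camera calls.

### The job

One of the two wooden hub screws standing in the rack has a right-hand thread, the other a left-hand one; find out which by trying them in the right-hand test nut on the slanted stand. Screw the right-hand one clockwise into the nut until its collar is down on the nut and leave it there, and put the left-hand one in the open tray. Leave the bottle, the paint tin and the painted wheel where they are.

Things in the scene. Friction and masses are not known exactly. Their poses are not given: they have to be found in the camera images.
- screw_1_head (a point): Centre of the head of one of two loose wooden screws (50 g), hand unknown. z: from tip to head; x: along the bar. Head: a flat bar 40 (x) x 18 (y) x 44 (z) mm; below it a collar 40 mm wide, 6 thick, its underside 28 mm below this point. Grip the bar across y, about 5 mm above this point so that fingertips clear the collar. Starts head up in a rack hole, collar on the rack's top.
- screw_2_head (a point): The same point on the other screw, alike but for the hand of its thread; the numbers do not tell which is which. Axes and sizes as for screw_1. Under the collar: a two-start thread 29 mm across, ridges from 2.5 to 14.5 mm below the collar's underside, lead 30 mm per turn, then a plain pilot 17 mm thick with a pointed tip 30 mm below the collar's underside.
- test_nut: Fixed right-hand hexagonal steel nut, 50 mm across flats, 18 thick, in the slanted plate (about 128 x 120 mm) of a wooden stand. Origin: centre of its mouth, in its top face, 90 mm above the table. z: its axis, out of the mouth, 27 degrees (0.47 rad) from vertical, leaning to the robot's side; y is level, x runs up the slope. Bore 34 mm, 22 mm between its thread ridges.
- nut_mouth (a point): The same point as test_nut. With the collar's underside 10.5 mm above it and the bar pointing straight up the slope (along the nut's x) the threads start to mesh; half a turn on is the same. From there the right-hand screw goes in 30 mm per turn, clockwise from above: 126 degrees brings the collar down (3 mm axial play); it stays when let go. The left-hand one jams with its collar over 7 mm above the nut.
- rack: fixed plywood block 180 (x) x 75 (y) x 45 (z) mm with two 34 mm holes 55 mm either side of its centre along its x, in which the screws stand at the start. Origin: centre of its underside, on the table.
- tray: fixed open plywood tray, 190 x 190 mm outside, 40 mm high, walls 6 mm, floor 6 mm. Origin: centre of its underside, on the table.
- bottle: bystander: amber bottle with red cap, 60 mm across, 170 mm tall, origin at the centre of its foot. Leave alone.
- paint_tin: bystander: green paint tin, 68 mm across, 86 mm tall, origin at the centre of its foot. Leave alone.
- wheel: bystander: red painted cart wheel lying flat, 120 mm across, 28 mm high at its hub, origin at the centre of its underside. Leave alone.
Mind the look-alikes: they are no part of the job. Leave any green look-alike of the part that bears screw_1_head alone. Leave any yellow look-alike of the part that bears test_nut alone.

How it is judged:
At the end, for the whole second after the job is handed in: One screw is screwed into the test nut, leaning no more than 0.3 rad and its head no more than 10 mm off the nut axis, with its collar within 4.5 mm of the nut's face (only the right-hand one can get there), the other lies or stands within the tray's walls, and both are at rest (((z of screw_1_head in the frame of test_nut between 0.024 and 0.0325 m and x of screw_1_head in the frame of test_nut between -0.01 and 0.01 m and y of screw_1_head in the frame of test_nut between -0.01 and 0.01 m and angle between the z axis of screw_1_head and the z axis of test_nut, either way round below 0.3 rad and angle between screw_1_head's own z axis and vertical below 1 rad and x of screw_2_head in the frame of tray between -0.095 and 0.095 m and y of screw_2_head in the frame of tray between -0.095 and 0.095 m and z of screw_2_head in the frame of tray between 0 and 0.08 m) or (z of screw_2_head in the frame of test_nut between 0.024 and 0.0325 m and x of screw_2_head in the frame of test_nut between -0.01 and 0.01 m and y of screw_2_head in the frame of test_nut between -0.01 and 0.01 m and angle between the z axis of screw_2_head and the z axis of test_nut, either way round below 0.3 rad and angle between screw_2_head's own z axis and vertical below 1 rad and x of screw_1_head in the frame of tray between -0.095 and 0.095 m and y of screw_1_head in the frame of tray between -0.095 and 0.095 m and z of screw_1_head in the frame of tray between 0 and 0.08 m)) and linear speed of each of screw_1, screw_2 below 0.02 m/s); the robot touches nothing.
It fails at once if the bottle is moved more than 40 mm (distance of bottle from where it was at the start of the episode above 0.04 m).
It fails at once if the paint tin is moved more than 40 mm (distance of paint_tin from where it was at the start of the episode above 0.04 m).
It fails at once if the painted wheel is moved more than 40 mm (distance of wheel from where it was at the start of the episode above 0.04 m).
It also fails if it takes over 72 s, if anything falls off the work surface, if the arm or the gripper's body presses on something with over 40 N, if the wrist force passes 120 N, or if a joint passes its speed limit or range.

## Working session

There is one attempt and no reset: what is moved stays moved. The work goes in short steps, Python scripts to look and compute and a tool call to move; the robot and the scene stay as the last step left them, time stands still between calls to the robot, and variables do not carry over. Pictures are saved under pics/ and viewed, at most 10 in all, crops included, and the job is handed in when it is done.

Besides the shell and the picture viewer there is one more tool, called after "Emit:" as a command line: name --argument value ..., lists and objects as JSON in quotes. step_arm: Moves the arm, as the interface text tells. Shift numbers are shares of 8 cm and turn numbers shares of 180 degrees, none past 1 either way. Its arguments: {"type":"object","properties":{"motion":{"type":"array","items":{"type":"object","properties":{"wx":{"type":"number","minimum":-1,"maximum":1},"wy":{"type":"number","minimum":-1,"maximum":1},"wz":{"type":"number","minimum":-1,"maximum":1},"dx":{"type":"number","minimum":-1,"maximum":1},"dy":{"type":"number","minimum":-1,"maximum":1},"dz":{"type":"number","minimum":-1,"maximum":1},"claw":{"type":"number"}}}},"force":{"type":"number"}},"required":["motion"]}

```bash
mkdir -p pics; cat > h.py <<'E'
import numpy as np, cv2
from plant import get_state, viewer, workorder
def snap(n):
    p,d=viewer.snapshot(n); return p,d
def cal(n):
    c=viewer.calibration(n); f=200/np.tan(np.radians(c["vfov"])/2); return f,c["cx"],c["cy"],np.array(c["extrinsics"])
def pts(n,d):
    f,cx,cy,E=cal(n); v,u=np.mgrid[0:400,0:640]
    P=np.stack([(u-cx)/f*d,(v-cy)/f*d,d,np.ones_like(d)],-1)@E.T
    return P[...,:3]
def save(p,name): cv2.imwrite("pics/"+name,cv2.cvtColor(p,cv2.COLOR_RGB2BGR))
E
python3 - <<'E'
from h import *
for n in("top","side"):
    p,d=snap(n); save(p,n+"0.png"); np.savez("%s0.npz"%n,p=p,d=d); f,cx,cy,E=cal(n); print(n,f,cx,cy,E.round(3).tolist(),(d>0).mean())
s=get_state();print(s)
E
```

```text
top 503.8511195630431 320.3483296832453 191.27041735391023 [[0.01, -0.994, 0.109, 0.431], [-1.0, -0.011, -0.007, 0.003], [0.008, -0.109, -0.994, 1.32], [0.0, 0.0, 0.0, 1.0]] 0.99592578125
side 409.0869132814685 314.6655449710861 206.02785910533495 [[-0.775, -0.408, 0.482, 0.041], [-0.632, 0.499, -0.593, 0.627], [0.002, -0.765, -0.644, 0.769], [0.0, 0.0, 0.0, 1.0]] 0.9958828125
{'clock': 0.1, 'q': array([ 1.30280256,  0.68989235, -0.19452042,  1.5662389 ,  0.15727288,
        0.90253739, -0.21507466]), 'qd': array([ 1.07438733e-03, -2.82311004e-03, -4.36133607e-05, -2.16690225e-03,
        2.31541569e-03,  8.03797182e-04,  9.71825812e-04]), 'joint_torque': array([-1.81449104e-03, -5.28498030e+01, -1.27088014e+00, -1.53836882e+01,
       -5.25413977e-02,  2.01592084e-03,  4.95006907e-05]), 'tool_pos': array([ 0.18556016, -0.59620923,  0.2379954 ]), 'eef_rot': array([ 9.88629914e-01,  1.50366822e-01, -1.80103074e-04, -8.24512414e-04]), 'contact_force': array([ 0.3074024 ,  0.65315099, -0.00709263]), 'moment': array([-0.00694016, -0.03083722,  0.00510127]), 'finger_force': 0.0, 'opening': 1.000094655019742}
```

View pics/top0.png

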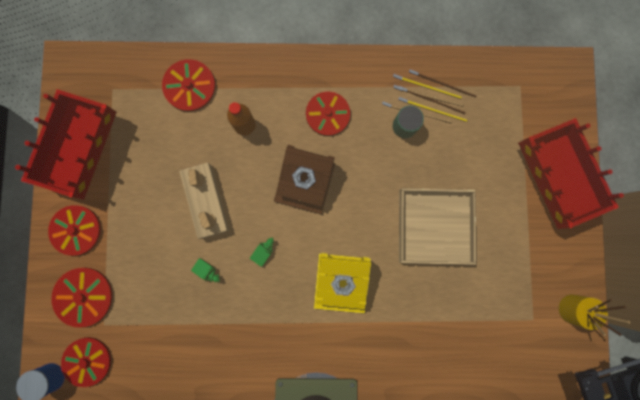

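View pics/side0.png

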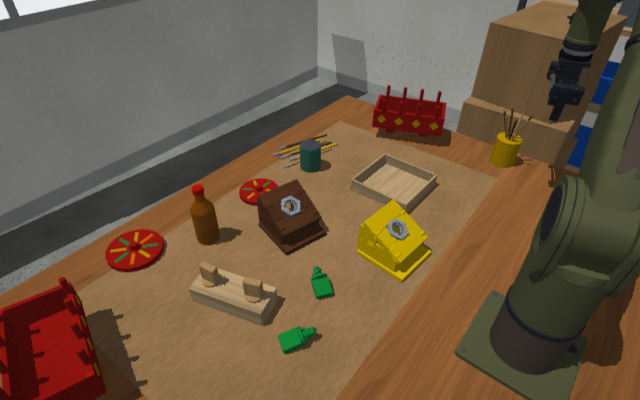

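The top view shows the wooden rack (205,200) with its two screws at (197,180) and (208,222). The dark brown stand's nut is at (303,177) and the tray at (438,228). The look-alikes are the yellow stand (343,285) and the green screws (206,270) and (263,252). I take the brown stand and the plain wooden screws as the ones meant; measuring next, with one crop to confirm.

```bash
cat > m.py <<'E'
from h import *
def rect(xy):
    (c,s,a)=cv2.minAreaRect((xy*1000).astype(np.float32)); b=cv2.boxPoints((c,s,a)); e=b[1]-b[0]; g=b[2]-b[1]
    l=e if np.linalg.norm(e)>np.linalg.norm(g) else g
    return np.round(c,1),np.round(s,1),round(float(np.degrees(np.arctan2(l[1],l[0])))%180,1)
E
python3 - <<'E'
from m import *
T=np.load("top0.npz");S=np.load("side0.npz");Pt=pts("top",T["d"]);Ps=pts("side",S["d"])
print("table z",np.median(Pt[240:260,120:180,2]),np.median(Ps[340:350,130:200,2]))
for nm,P,box in(("top",Pt,(165,235,175,235)),("side",Ps,(255,325,180,285))):
    r=P[box[0]:box[1],box[2]:box[3]].reshape(-1,3)
    rk=r[(r[:,2]>.038)&(r[:,2]<.05)]; print(nm,"rack",rect(rk[:,:2]),np.median(rk[:,2]))
    h=r[(r[:,2]>.085)&(r[:,2]<.11)]; print(len(h))
    _,_l,c=cv2.kmeans(h[:,:2].astype(np.float32),2,None,(3,50,1e-5),5,cv2.KMEANS_PP_CENTERS)
    for k in(0,1): 
        q=h[_l.ravel()==k]; print(" head",rect(q[:,:2]),q.mean(0).round(4),np.percentile(q[:,2],95).round(4))
    
def plane(P,m):
    q=P[m]; 
    for _ in range(4):
        c=q.mean(0); n=np.linalg.svd(q-c)[2][2]; n*=np.sign(n[2]); q=q[abs((q-c)@n)<.003]
    return c,n,len(q)
# plate normal
for nm,A,P,box in(("top",T,Pt,(150,208,280,330)),("side",S,Ps,(183,240,262,322))):
    m=np.zeros((400,640),bool); m[box[0]:box[1],box[2]:box[3]]=1
    m&=(P[...,2]>.05); c,n,k=plane(P,m); az=np.arctan2(n[1],n[0]); print(nm,"plate",c.round(4),n.round(3),k,"tilt",np.degrees(np.arccos(n[2])).round(1),"az",np.degrees(az).round(1))
    hsv=cv2.cvtColor(A["p"],cv2.COLOR_RGB2HSV); g=m&(hsv[...,1]<90)&(hsv[...,2]>90)
    g=cv2.morphologyEx(g.astype(np.uint8),cv2.MORPH_CLOSE,np.ones((3,3)))
    cs=max(cv2.findContours(g,0,2)[0],key=cv2.contourArea); (u,v),rr=cv2.minEnclosingCircle(cs)
    M=cv2.moments(cv2.convexHull(cs)); u,v=M["m10"]/M["m00"],M["m01"]/M["m00"]
    f,cx,cy,E=cal(nm); ray=E[:3,:3]@[(u-cx)/f,(v-cy)/f,1]; o=E[:3,3]; print(" nut px",u,v,rr, "at z=.09",(o+ray*(.09-o[2])/ray[2]).round(4))
    q=P[(g>0)]; print(" nut steel",np.median(q,0).round(4))
r=Pt[185:270,398:480].reshape(-1,3); w=r[(r[:,2]>.03)&(r[:,2]<.05)]; print("tray",rect(w[:,:2]))
t=cv2.resize(T["p"][145:245,170:340],None,fx=4.5,fy=4.5,interpolation=cv2.INTER_CUBIC); save(t,"crop.png")
E
```

```text
table z 0.000252350917743005 -0.0006705635806235066
top rack (array([546.2, 292.8]), array([181.3,  76.9]), 17.2) 0.044647451973115704
259
 head (array([598.1, 308. ]), array([39.7, 18.4]), 8.7) [0.5978 0.3073 0.0938] 0.0976
 head (array([493.3, 275.8]), array([39.5, 19.1]), 25.6) [0.4931 0.275  0.0937] 0.0976
side rack (array([547.3, 295.4]), array([183. ,  78.5]), 16.5) 0.043918062176224515
313
 head (array([598.6, 311. ]), array([40.1, 19.1]), 9.0) [0.5966 0.3129 0.0924] 0.0956
 head (array([493.8, 280.1]), array([40.1, 19.6]), 21.8) [0.4927 0.2811 0.0925] 0.0954
top plate [0.6003 0.0323 0.0865] [-0.433  0.885  0.169] 114 tilt 80.3 az 116.1
 nut px 303.3492884864166 177.09918068132814 11.884963989257812 at z=.09 [0.6012 0.0358 0.09  ]
 nut steel [0.6015 0.0366 0.0878]
side plate [0.5974 0.0421 0.0815] [-0.061 -0.453  0.889] 129 tilt 27.2 az -97.7
 nut px 290.30914454277286 204.7982300884956 10.977349281311035 at z=.09 [0.6017 0.0375 0.09  ]
 nut steel [0.6049 0.0308 0.0876]
tray (array([ 486.8, -307.1]), array([191.1, 190.1]), 89.3)
```

View pics/crop.png

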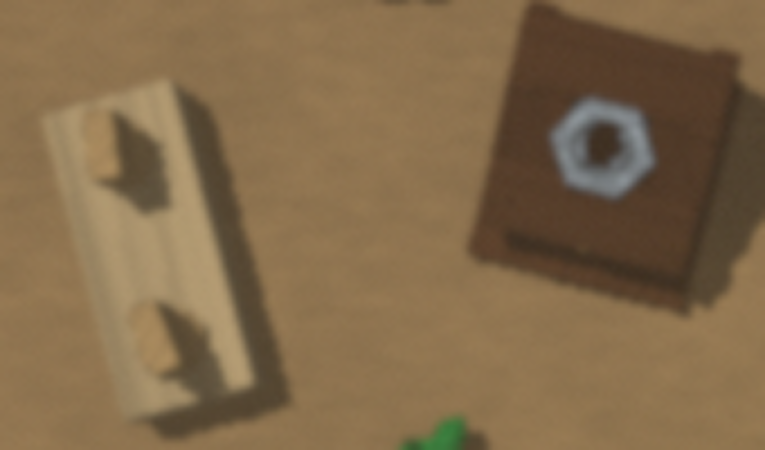

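The crop shows two plain wooden screws in the rack, at crop (102,147) and (158,340), and the steel nut in the brown stand at (603,148). These are the real parts; the green screw at the bottom edge is a look-alike. The plate normal needs a robust fit.

```bash
python3 - <<'E'
from m import *
rng=np.random.default_rng(0)
allq=[]
for nm,box in(("top",(140,215,270,340)),("side",(175,255,250,330))):
    A=np.load(nm+"0.npz");P=pts(nm,A["d"]);hsv=cv2.cvtColor(A["p"],cv2.COLOR_RGB2HSV)
    m=np.zeros((400,640),bool); m[box[0]:box[1],box[2]:box[3]]=1
    c=np.array([.6015,.0365]); m&=(P[...,2]>.03)&(np.linalg.norm(P[...,:2]-c,axis=-1)<.075)&(np.linalg.norm(P[...,:2]-c,axis=-1)>.03)
    q=P[m]; best=0
    for _ in range(2000):
        a=q[rng.choice(len(q),3,False)]; n=np.cross(a[1]-a[0],a[2]-a[0]); L=np.linalg.norm(n)
        if L<5e-4: continue
        n/=L; n*=np.sign(n[2]); k=abs((q-a[0])@n)<.003
        if k.sum()>best: best=k.sum(); K=k
    c0=q[K].mean(0); n=np.linalg.svd(q[K]-c0)[2][2]; n*=np.sign(n[2])
    print(nm,len(q),best,n.round(3),"tilt",np.degrees(np.arccos(n[2])).round(1),"az",np.degrees(np.arctan2(n[1],n[0])).round(1),"plane z at nut",(c0[2]-((c-c0[:2])@n[:2])/n[2]).round(4))
    w=q[K]; 
    A2=P[box[0]:box[1],box[2]:box[3]].reshape(-1,3); A2=A2[abs((A2-c0)@n)<.004]; print(rect(A2[:,:2]))
E
```

```text
top 1877 1468 [-0.435  0.121  0.892] tilt 26.8 az 164.4 plane z at nut 0.085
(array([603.4,  34.5]), array([120. , 116.6]), 75.3)
side 1823 1407 [-0.44   0.113  0.891] tilt 27.0 az 165.6 plane z at nut 0.0836
(array([603.8,  37.8]), array([121.8, 116.4]), 75.1)
```

```bash
cat > plan.py <<'E'
from m import *
from scipy.spatial.transform import Rotation as Ro
AZ=165.2; T=np.radians(27); a=np.radians(AZ)
N=np.array([np.sin(T)*np.cos(a),np.sin(T)*np.sin(a),np.cos(T)]); MOUTH=np.array([.601,.0368,.090])
def down(az): # tool z down, tool x at azimuth
    c,s=np.cos(np.radians(az)),np.sin(np.radians(az)); return Ro.from_matrix(np.array([[c,s,0],[s,-c,0],[0,0,-1]]).T)
def nutR(turn=0): # tool z=-N, tool x = down the slope, turned clockwise by turn deg
    z=-N; y=np.cross([0,0,1],N); y/=np.linalg.norm(y); x=np.cross(y,z)
    return Ro.from_matrix(np.stack([x,y,z],1))*Ro.from_rotvec([0,0,np.radians(turn)])
def nutP(h,mouth=MOUTH): return mouth+N*h   # TCP h along the nut axis
def cmd(p0,R0,p,R):
    d=R0.inv().apply(p-p0); w=(R0.inv()*R).as_rotvec()
    n=max(np.linalg.norm(d)/.05,np.degrees(np.linalg.norm(w))/8.59)
    s=" ".join(f"{k}={v:.3f}" for k,v in zip(("dx","dy","dz","wx","wy","wz"),list(d/.08)+list(w/np.pi)) if abs(v)>5e-4)
    print(f"  {s}   rows {n:.1f}","" if max(abs(d/.08))<=1 else "TOO FAR")
def path(wps,start=None):
    s=get_state(); p0,R0=start if start else (s["tool_pos"],Ro.from_quat(s["eef_rot"]))
    for p,R in wps: cmd(p0,R0,np.array(p),R); p0,R0=np.array(p),R
def st():
    s=get_state(); R=Ro.from_quat(s["eef_rot"]); x=R.as_matrix()[:,0]
    print("t",round(s["clock"],2),"p",s["tool_pos"].round(4),"xaz",np.degrees(np.arctan2(x[1],x[0])).round(1),"q",s["q"].round(2),"F",s["contact_force"].round(1),"M",s["moment"].round(2),"open",round(s["opening"],3),"ff",round(s["finger_force"],1)); return s
E
python3 - <<'E'
from plan import *
st(); P=pts("top",np.load("top0.npz")["d"])
for b in((95,135,222,258),(100,140,390,428)):
    q=P[b[0]:b[1],b[2]:b[3]].reshape(-1,3); q=q[q[:,2]>.06]; print("obst",np.median(q,0).round(3),q.max(0).round(3))
path([([.27,-.54,.25],down(65)),([.36,-.46,.25],down(115)),([.44,-.37,.25],down(165)),([.49,-.27,.25],down(204)),
 ([.5,-.19,.25],down(204)),([.5,-.11,.25],down(204)),([.5,-.03,.25],down(204)),([.5,.05,.25],down(204)),([.5,.13,.24],down(204)),([.4935,.205,.2],down(204)),([.4935,.278,.13],down(204)),([.4935,.278,.059],down(204))])
E
```

```text
t 0.1 p [ 0.1856 -0.5962  0.238 ] xaz 17.3 q [ 1.3   0.69 -0.19  1.57  0.16  0.9  -0.22] F [ 0.3  0.7 -0. ] M [-0.01 -0.03  0.01] open 1.0 ff 0.0
obst [0.742 0.19  0.118] [0.78  0.225 1.32 ]
obst [ 0.75  -0.227  0.086] [0.786 0.003 1.32 ]
  dx=1.217 dy=-0.357 dz=-0.150 wx=-0.001 wz=-0.265   rows 5.6 TOO FAR
  dx=1.382 dy=0.597 wz=-0.278   rows 5.8 TOO FAR
  dx=0.597 dy=1.382 wz=-0.278   rows 5.8 TOO FAR
  dx=-0.280 dy=1.369 wz=-0.217   rows 4.5 TOO FAR
  dx=-0.521 dy=0.863   rows 1.6 
  dx=-0.407 dy=0.914   rows 1.6 
  dx=-0.407 dy=0.914   rows 1.6 
  dx=-0.407 dy=0.914   rows 1.6 
  dx=-0.407 dy=0.914 dz=0.125   rows 1.6 
  dx=-0.307 dy=0.889 dz=0.500   rows 1.7 
  dx=-0.371 dy=0.834 dz=0.875   rows 2.0 
  dz=0.887   rows 1.4
```

```bash
python3 - <<'E'
from plan import *
path([([.24,-.556,.25],down(57)),([.305,-.5,.25],down(97)),([.36,-.44,.25],down(137)),([.41,-.37,.25],down(172)),([.45,-.30,.25],down(204)),
 ([.49,-.23,.25],down(204)),([.5,-.14,.25],down(204))])
E
```

```text
dx=0.799 dy=-0.278 dz=-0.150 wx=-0.001 wz=-0.221   rows 4.6 
  dx=1.030 dy=0.300 wz=-0.222   rows 4.7 TOO FAR
  dx=0.661 dy=0.774 wz=-0.222   rows 4.7 
  dx=0.140 dy=1.066 wz=-0.194   rows 4.1 TOO FAR
  dx=-0.373 dy=0.936 wz=-0.178   rows 3.7 
  dx=-0.813 dy=0.596   rows 1.6 
  dx=-0.572 dy=0.977   rows 1.8
```

Emit:
step_arm --motion '[{"dx": 0.8, "dy": -0.28, "dz": -0.15, "wz": -0.22}, {"dx": 0.8, "dy": -0.28, "dz": -0.15, "wz": -0.22}, {"dx": 0.8, "dy": -0.28, "dz": -0.15, "wz": -0.22}, {"dx": 0.8, "dy": -0.28, "dz": -0.15, "wz": -0.22}, {"dx": 0.8, "dy": -0.28, "dz": -0.15, "wz": -0.22}]'

```text
$.motion[0]: bad value
```

Emit:
step_arm --motion '[{"dx": 1, "dy": 0.3, "wz": -0.22}, {"dx": 1, "dy": 0.3, "wz": -0.22}, {"dx": 1, "dy": 0.3, "wz": -0.22}, {"dx": 1, "dy": 0.3, "wz": -0.22}, {"dx": 1, "dy": 0.3, "wz": -0.22}]'

```text
$.motion[0]: bad value
```

Emit:
step_arm --motion '[{"dx": 0.66, "dy": 0.77, "wz": -0.22}, {"dx": 0.66, "dy": 0.77, "wz": -0.22}, {"dx": 0.66, "dy": 0.77, "wz": -0.22}, {"dx": 0.66, "dy": 0.77, "wz": -0.22}, {"dx": 0.66, "dy": 0.77, "wz": -0.22}]'

```text
$.motion[0]: bad value
```

Emit:
step_arm --motion '[{"dx": 0.14, "dy": 1, "wz": -0.2}, {"dx": 0.14, "dy": 1, "wz": -0.2}, {"dx": 0.14, "dy": 1, "wz": -0.2}, {"dx": 0.14, "dy": 1, "wz": -0.2}, {"dx": 0.14, "dy": 1, "wz": -0.2}]'

```text
$.motion[0]: bad value
```

Emit:
step_arm --motion '[{"dx": -0.37, "dy": 0.94, "wz": -0.18}, {"dx": -0.37, "dy": 0.94, "wz": -0.18}, {"dx": -0.37, "dy": 0.94, "wz": -0.18}, {"dx": -0.37, "dy": 0.94, "wz": -0.18}, {"dx": -0.37, "dy": 0.94, "wz": -0.18}]'

```text
$.motion[0]: bad value
```

Emit:
step_arm --motion '[{"dx": -0.8, "dy": 0.6}, {"dx": -0.8, "dy": 0.6}]'

```text
$.motion[0]: bad value
```

Emit:
step_arm --motion '[{"dx": -0.57, "dy": 1}, {"dx": -0.57, "dy": 1}]'

```text
$.motion[0]: bad value
```

Emit:
step_arm --motion '[{"dx": 0.8, "dy": -0.28, "dz": -0.15, "wx": 0, "wy": 0, "wz": -0.22, "claw": 88}, {"dx": 0.8, "dy": -0.28, "dz": -0.15, "wx": 0, "wy": 0, "wz": -0.22, "claw": 88}, {"dx": 0.8, "dy": -0.28, "dz": -0.15, "wx": 0, "wy": 0, "wz": -0.22, "claw": 88}, {"dx": 0.8, "dy": -0.28, "dz": -0.15, "wx": 0, "wy": 0, "wz": -0.22, "claw": 88}, {"dx": 0.8, "dy": -0.28, "dz": -0.15, "wx": 0, "wy": 0, "wz": -0.22, "claw": 88}]'

```text
clock: 0.6
tool_pos: [0.2401, -0.556, 0.2504]
eef_rot: [0.878, 0.479, -0.0, -0.0]
contact_force: [0.1, 0.2, -0.7]
opening: 0.999
finger_force: 0.0
```

Emit:
step_arm --motion '[{"dx": 1, "dy": 0.3, "dz": 0, "wx": 0, "wy": 0, "wz": -0.22, "claw": 88}, {"dx": 1, "dy": 0.3, "dz": 0, "wx": 0, "wy": 0, "wz": -0.22, "claw": 88}, {"dx": 1, "dy": 0.3, "dz": 0, "wx": 0, "wy": 0, "wz": -0.22, "claw": 88}, {"dx": 1, "dy": 0.3, "dz": 0, "wx": 0, "wy": 0, "wz": -0.22, "claw": 88}, {"dx": 1, "dy": 0.3, "dz": 0, "wx": 0, "wy": 0, "wz": -0.22, "claw": 88}]'

```text
clock: 1.1
tool_pos: [0.304, -0.5021, 0.2503]
eef_rot: [0.664, 0.748, 0.0, -0.001]
contact_force: [0.4, 0.4, -0.4]
opening: 1.0
finger_force: 0.0
```

Emit:
step_arm --motion '[{"dx": 0.66, "dy": 0.77, "dz": 0, "wx": 0, "wy": 0, "wz": -0.22, "claw": 88}, {"dx": 0.66, "dy": 0.77, "dz": 0, "wx": 0, "wy": 0, "wz": -0.22, "claw": 88}, {"dx": 0.66, "dy": 0.77, "dz": 0, "wx": 0, "wy": 0, "wz": -0.22, "claw": 88}, {"dx": 0.66, "dy": 0.77, "dz": 0, "wx": 0, "wy": 0, "wz": -0.22, "claw": 88}, {"dx": 0.66, "dy": 0.77, "dz": 0, "wx": 0, "wy": 0, "wz": -0.22, "claw": 88}]'

```text
clock: 1.6
tool_pos: [0.3591, -0.4427, 0.2503]
eef_rot: [0.371, 0.929, 0.0, -0.0]
contact_force: [-0.8, 0.5, -0.1]
opening: 1.002
finger_force: 0.0
```

Emit:
step_arm --motion '[{"dx": 0.14, "dy": 1, "dz": 0, "wx": 0, "wy": 0, "wz": -0.2, "claw": 88}, {"dx": 0.14, "dy": 1, "dz": 0, "wx": 0, "wy": 0, "wz": -0.2, "claw": 88}, {"dx": 0.14, "dy": 1, "dz": 0, "wx": 0, "wy": 0, "wz": -0.2, "claw": 88}, {"dx": 0.14, "dy": 1, "dz": 0, "wx": 0, "wy": 0, "wz": -0.2, "claw": 88}, {"dx": 0.14, "dy": 1, "dz": 0, "wx": 0, "wy": 0, "wz": -0.2, "claw": 88}]'

```text
clock: 2.1
tool_pos: [0.4064, -0.3774, 0.2502]
eef_rot: [0.068, 0.998, 0.0, -0.0]
contact_force: [0.4, -0.6, 0.3]
opening: 1.0
finger_force: 0.0
```

Emit:
step_arm --motion '[{"dx": -0.37, "dy": 0.94, "dz": 0, "wx": 0, "wy": 0, "wz": -0.18, "claw": 88}, {"dx": -0.37, "dy": 0.94, "dz": 0, "wx": 0, "wy": 0, "wz": -0.18, "claw": 88}, {"dx": -0.37, "dy": 0.94, "dz": 0, "wx": 0, "wy": 0, "wz": -0.18, "claw": 88}, {"dx": -0.37, "dy": 0.94, "dz": 0, "wx": 0, "wy": 0, "wz": -0.18, "claw": 88}, {"dx": -0.37, "dy": 0.94, "dz": 0, "wx": 0, "wy": 0, "wz": -0.18, "claw": 88}]'

```text
clock: 2.6
tool_pos: [0.4461, -0.3073, 0.2502]
eef_rot: [-0.211, 0.977, 0.0, -0.0]
contact_force: [-0.6, 0.1, 0.2]
opening: 0.996
finger_force: 0.0
```

Emit:
step_arm --motion '[{"dx": -0.8, "dy": 0.6, "dz": 0, "wx": 0, "wy": 0, "wz": 0, "claw": 60}, {"dx": -0.8, "dy": 0.6, "dz": 0, "wx": 0, "wy": 0, "wz": 0, "claw": 60}]'

```text
clock: 2.8
tool_pos: [0.4855, -0.2354, 0.2508]
eef_rot: [-0.209, 0.978, 0.001, 0.001]
contact_force: [0.4, 0.5, 0.9]
opening: 0.842
finger_force: 0.0
```

Emit:
step_arm --motion '[{"dx": -0.57, "dy": 1, "dz": 0, "wx": 0, "wy": 0, "wz": 0, "claw": 60}, {"dx": -0.57, "dy": 1, "dz": 0, "wx": 0, "wy": 0, "wz": 0, "claw": 60}]'

```text
clock: 3.0
tool_pos: [0.4932, -0.1435, 0.2507]
eef_rot: [-0.209, 0.978, 0.0, 0.0]
contact_force: [0.2, 0.9, 0.9]
opening: 0.684
finger_force: 0.0
```

Emit:
step_arm --motion '[{"dx": -0.4, "dy": 0.91, "dz": 0, "wx": 0, "wy": 0, "wz": 0, "claw": 60}, {"dx": -0.4, "dy": 0.91, "dz": 0, "wx": 0, "wy": 0, "wz": 0, "claw": 60}]'

```text
clock: 3.2
tool_pos: [0.4917, -0.0621, 0.2512]
eef_rot: [-0.211, 0.977, 0.001, 0.001]
contact_force: [0.3, -0.6, 0.2]
opening: 0.678
finger_force: 0.0
```

Emit:
step_arm --motion '[{"dx": -0.4, "dy": 0.91, "dz": 0, "wx": 0, "wy": 0, "wz": 0, "claw": 60}, {"dx": -0.4, "dy": 0.91, "dz": 0, "wx": 0, "wy": 0, "wz": 0, "claw": 60}]'

```text
clock: 3.4
tool_pos: [0.4907, 0.0171, 0.2512]
eef_rot: [-0.211, 0.978, 0.001, 0.001]
contact_force: [0.0, -1.4, 0.1]
opening: 0.684
finger_force: 0.0
```

```bash
python3 - <<'E'
from plan import *
st()
path([([.5,.10,.25],down(204)),([.495,.19,.2],down(204)),([.4935,.278,.13],down(204)),([.4935,.278,.059],down(204))])
E
```

```text
t 3.4 p [0.4907 0.0171 0.2512] xaz -155.7 q [ 0.49  0.68 -1.04  1.92  0.71  0.97  1.11] F [ 0.  -1.4  0.1] M [ 0.08 -0.2   0.02] open 0.684 ff 0.0
  dx=-0.533 dy=0.896 dz=0.017 wz=0.002   rows 1.7 
  dx=-0.400 dy=1.053 dz=0.625   rows 2.1 TOO FAR
  dx=-0.430 dy=1.013 dz=0.875   rows 2.2 TOO FAR
  dz=0.887   rows 1.4
```

Emit:
step_arm --motion '[{"dx": -0.5, "dy": 0.9, "dz": 0, "wx": 0, "wy": 0, "wz": 0, "claw": 60}, {"dx": -0.5, "dy": 0.9, "dz": 0, "wx": 0, "wy": 0, "wz": 0, "claw": 60}]'

```text
clock: 3.6
tool_pos: [0.4974, 0.0989, 0.2511]
eef_rot: [-0.21, 0.978, 0.001, 0.001]
contact_force: [0.7, -0.3, 0.4]
opening: 0.677
finger_force: 0.0
```

Emit:
step_arm --motion '[{"dx": -0.4, "dy": 1, "dz": 0.5, "wx": 0, "wy": 0, "wz": 0, "claw": 60}, {"dx": -0.4, "dy": 1, "dz": 0.5, "wx": 0, "wy": 0, "wz": 0, "claw": 60}, {"dx": -0.4, "dy": 1, "dz": 0.5, "wx": 0, "wy": 0, "wz": 0, "claw": 60}]'

```text
clock: 3.9
tool_pos: [0.4913, 0.1883, 0.2097]
eef_rot: [-0.214, 0.977, 0.002, -0.001]
contact_force: [-0.1, -0.1, -0.2]
opening: 0.683
finger_force: 0.0
```

```bash
python3 - <<'E'
from plan import *
st()
path([([.4935,.278,.13],down(204)),([.4935,.278,.059],down(204))])
E
```

```text
t 3.9 p [0.4913 0.1883 0.2097] xaz -155.3 q [ 0.1   0.76 -0.95  1.87  0.77  0.93  0.78] F [-0.1 -0.1 -0.2] M [ 0.03 -0.06 -0.04] open 0.683 ff 0.0
  dx=-0.494 dy=1.003 dz=1.001 wx=0.002 wz=0.004   rows 2.4 TOO FAR
  dz=0.887   rows 1.4
```

Emit:
step_arm --motion '[{"dx": -0.49, "dy": 1, "dz": 1, "wx": 0, "wy": 0, "wz": 0, "claw": 60}, {"dx": -0.49, "dy": 1, "dz": 1, "wx": 0, "wy": 0, "wz": 0, "claw": 60}, {"dx": -0.49, "dy": 1, "dz": 1, "wx": 0, "wy": 0, "wz": 0, "claw": 60}, {"dx": -0.49, "dy": 1, "dz": 1, "wx": 0, "wy": 0, "wz": 0, "claw": 60}]'

```text
clock: 4.3
tool_pos: [0.4948, 0.2721, 0.1291]
eef_rot: [-0.212, 0.977, 0.0, -0.001]
contact_force: [-1.1, -1.0, 0.6]
opening: 0.682
finger_force: 0.0
```

```bash
python3 - <<'E'
from plan import *
st()
path([([.4935,.278,.059],down(204))])
p,d=snap("side"); P=pts("side",d); save(cv2.resize(p[180:340,150:350],None,fx=3.5,fy=3.5),"s1.png")
E
```

```text
t 4.3 p [0.4948 0.2721 0.1291] xaz -155.6 q [-0.12  0.9  -0.84  1.82  0.89  0.85  0.59] F [-1.1 -1.   0.6] M [ 0.08 -0.16  0.05] open 0.682 ff 0.0
  dx=-0.018 dy=0.073 dz=0.876 wy=-0.001 wz=0.002   rows 1.4
```

View pics/s1.png

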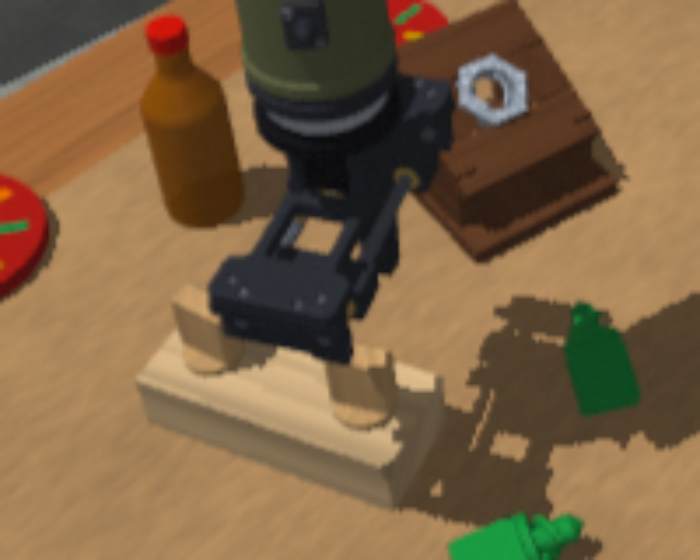

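The gripper hovers over the near screw (crop (362,385)). Its camera-side finger is in the foreground, with the far screw at (205,330) clear. Descending and gripping.

Emit:
step_arm --motion '[{"dx": -0.02, "dy": 0.07, "dz": 0.5, "wx": 0, "wy": 0, "wz": 0, "claw": 60}, {"dx": -0.02, "dy": 0.07, "dz": 0.88, "wx": 0, "wy": 0, "wz": 0, "claw": 60}, {"dx": -0.02, "dy": 0.07, "dz": 0.88, "wx": 0, "wy": 0, "wz": 0, "claw": 60}]'

```text
clock: 4.65
tool_pos: [0.4947, 0.2726, 0.0583]
eef_rot: [-0.21, 0.978, -0.002, -0.002]
contact_force: [-1.0, -0.3, 0.0]
opening: 0.684
finger_force: 0.0
```

Emit:
step_arm --force 30 --motion '[{"dx": 0, "dy": 0, "dz": 0, "wx": 0, "wy": 0, "wz": 0, "claw": 10}, {"dx": 0, "dy": 0, "dz": 0, "wx": 0, "wy": 0, "wz": 0, "claw": 10}, {"dx": 0, "dy": 0, "dz": 0, "wx": 0, "wy": 0, "wz": 0, "claw": 10}, {"dx": 0, "dy": 0, "dz": 0, "wx": 0, "wy": 0, "wz": 0, "claw": 10}, {"dx": 0, "dy": 0, "dz": 0, "wx": 0, "wy": 0, "wz": 0, "claw": 10}, {"dx": 0, "dy": 0, "dz": 0, "wx": 0, "wy": 0, "wz": 0, "claw": 10}]'

```text
clock: 5.25
tool_pos: [0.4953, 0.2768, 0.0607]
eef_rot: [-0.212, 0.977, 0.0, 0.0]
contact_force: [-0.6, 0.1, 3.4]
opening: 0.201
finger_force: 30.0
```

```bash
python3 - <<'E'
from plan import *
st()
R=nutR(); R2=(down(204)*Ro.from_rotvec((down(204).inv()*R).as_rotvec()*.5))
path([([.4935,.278,.13],down(204)),([.5,.21,.19],down(204)),([.525,.15,.22],R2),(nutP(.13)+[-.0,.05,0.02],R),(nutP(.075),R)])
E
```

```text
t 5.25 p [0.4953 0.2768 0.0607] xaz -155.5 q [-0.17  0.99 -0.76  1.85  1.01  0.75  0.49] F [-0.6  0.1  3.4] M [-0.05 -0.11  0.05] open 0.201 ff 30.0
  dx=0.013 dy=0.022 dz=-0.866 wz=0.003   rows 1.4 
  dx=0.272 dy=-0.810 dz=-0.750   rows 1.8 
  dx=0.020 dy=-0.812 dz=-0.375 wx=0.092 wy=0.032 wz=-0.383   rows 8.3 
  dx=0.611 dy=-0.197 dz=0.105 wx=0.092 wy=0.032 wz=-0.383   rows 8.3 
  dx=0.029 dy=0.604 dz=0.983   rows 1.8
```

```bash
sed -i 's/y=np.cross(\[0,0,1\],N)/y=-np.cross([0,0,1],N)/' plan.py; python3 - <<'E'
from plan import *
R=nutR(); R2=(down(204)*Ro.from_rotvec((down(204).inv()*R).as_rotvec()*.5)); print(R.as_matrix().round(2).tolist())
path([([.4935,.278,.13],down(204)),([.5,.21,.19],down(204)),([.525,.15,.22],R2),(nutP(.13)+[-.0,.05,0.02],R),(nutP(.075),R)])
E
```

```text
[[-0.86, 0.26, 0.44], [0.23, 0.97, -0.12], [-0.45, 0.0, -0.89]]
  dx=0.013 dy=0.022 dz=-0.866 wz=0.003   rows 1.4 
  dx=0.272 dy=-0.810 dz=-0.750   rows 1.8 
  dx=0.020 dy=-0.812 dz=-0.375 wx=0.025 wy=-0.072 wz=0.106   rows 2.7 
  dx=-0.194 dy=-0.621 dz=-0.003 wx=0.025 wy=-0.072 wz=0.106   rows 2.7 
  dx=-0.029 dy=-0.604 dz=0.983   rows 1.8
```

Emit:
step_arm --motion '[{"dx": 0, "dy": 0, "dz": -0.4, "wx": 0, "wy": 0, "wz": 0, "claw": 10}, {"dx": 0, "dy": 0, "dz": -0.87, "wx": 0, "wy": 0, "wz": 0, "claw": 10}, {"dx": 0, "dy": 0, "dz": -0.87, "wx": 0, "wy": 0, "wz": 0, "claw": 10}]'

```text
clock: 5.55
tool_pos: [0.4966, 0.2793, 0.134]
eef_rot: [-0.212, 0.977, 0.002, 0.003]
contact_force: [0.6, 0.8, -1.2]
opening: 0.199
finger_force: 30.0
```

Emit:
step_arm --motion '[{"dx": 0.27, "dy": -0.8, "dz": -0.75, "wx": 0, "wy": 0, "wz": 0, "claw": 10}, {"dx": 0.27, "dy": -0.8, "dz": -0.75, "wx": 0, "wy": 0, "wz": 0, "claw": 10}, {"dx": 0.27, "dy": -0.8, "dz": -0.75, "wx": 0, "wy": 0, "wz": 0, "claw": 10}]'

```text
clock: 5.85
tool_pos: [0.504, 0.2052, 0.1913]
eef_rot: [-0.209, 0.978, -0.002, 0.001]
contact_force: [0.9, 0.8, -1.0]
opening: 0.201
finger_force: 30.0
```

Emit:
step_arm --motion '[{"dx": 0.02, "dy": -0.8, "dz": -0.37, "wx": 0.025, "wy": -0.072, "wz": 0.106, "claw": 10}, {"dx": 0.02, "dy": -0.8, "dz": -0.37, "wx": 0.025, "wy": -0.072, "wz": 0.106, "claw": 10}, {"dx": 0.02, "dy": -0.8, "dz": -0.37, "wx": 0.025, "wy": -0.072, "wz": 0.106, "claw": 10}, {"dx": 0.02, "dy": -0.8, "dz": -0.37, "wx": 0.025, "wy": -0.072, "wz": 0.106, "claw": 10}]'

```text
clock: 6.25
tool_pos: [0.5249, 0.1509, 0.2191]
eef_rot: [-0.048, 0.992, -0.015, 0.117]
contact_force: [-0.1, 0.3, -0.8]
opening: 0.2
finger_force: 30.0
```

```bash
python3 - <<'E'
from plan import *
st();R=nutR()
path([(nutP(.13)+[-.0,.05,0.02],R),(nutP(.075),R)])
E
```

```text
t 6.25 p [0.5249 0.1509 0.2191] xaz -174.2 q [ 0.03  0.63 -0.74  2.02  0.99  0.67  0.29] F [-0.1  0.3 -0.8] M [0.1  0.1  0.03] open 0.2 ff 30.0
  dx=-0.189 dy=-0.635 dz=-0.015 wx=0.026 wy=-0.072 wz=0.109   rows 2.8 
  dx=-0.029 dy=-0.604 dz=0.983   rows 1.8
```

Emit:
step_arm --motion '[{"dx": -0.19, "dy": -0.63, "dz": -0.02, "wx": 0.026, "wy": -0.072, "wz": 0.109, "claw": 10}, {"dx": -0.19, "dy": -0.63, "dz": -0.02, "wx": 0.026, "wy": -0.072, "wz": 0.109, "claw": 10}, {"dx": -0.19, "dy": -0.63, "dz": -0.02, "wx": 0.026, "wy": -0.072, "wz": 0.109, "claw": 10}, {"dx": -0.19, "dy": -0.63, "dz": -0.02, "wx": 0.026, "wy": -0.072, "wz": 0.109, "claw": 10}]'

```text
clock: 6.65
tool_pos: [0.5461, 0.1028, 0.2258]
eef_rot: [0.126, 0.964, -0.029, 0.231]
contact_force: [0.1, -0.0, -0.7]
opening: 0.199
finger_force: 30.0
```

Emit:
step_arm --motion '[{"dx": -0.03, "dy": -0.6, "dz": 0.6, "wx": 0, "wy": 0, "wz": 0, "claw": 10}, {"dx": -0.03, "dy": -0.6, "dz": 0.98, "wx": 0, "wy": 0, "wz": 0, "claw": 10}, {"dx": -0.03, "dy": -0.6, "dz": 0.98, "wx": 0, "wy": 0, "wz": 0, "claw": 10}, {"dx": -0.03, "dy": -0.6, "dz": 0.98, "wx": 0, "wy": 0, "wz": 0, "claw": 10}]'

```text
clock: 7.05
tool_pos: [0.5696, 0.0468, 0.1557]
eef_rot: [0.126, 0.965, -0.029, 0.229]
contact_force: [0.2, 0.1, 0.5]
opening: 0.203
finger_force: 30.0
```

```bash
python3 - <<'E'
from plan import *
s=st();R=nutR(); d=s["tool_pos"]-MOUTH; print("h",d@N,"off",(d-(d@N)*N).round(4))
path([(nutP(.048),R),(nutP(.0262),R)])
p,d=snap("side"); save(cv2.resize(p[120:260,210:380],None,fx=4,fy=4,interpolation=cv2.INTER_CUBIC),"s2.png")
E
```

```text
t 7.05 p [0.5696 0.0468 0.1557] xaz 165.1 q [-0.01  0.71 -0.45  2.22  1.86  0.56 -0.78] F [0.2 0.1 0.5] M [ 0.19  0.29 -0.01] open 0.203 ff 30.0
h 0.07346170748904601 off [0.0008 0.0015 0.0002]
  dx=0.005 dy=-0.021 dz=0.318 wy=-0.002   rows 0.5 
  dz=0.272   rows 0.4
```

View pics/s2.png

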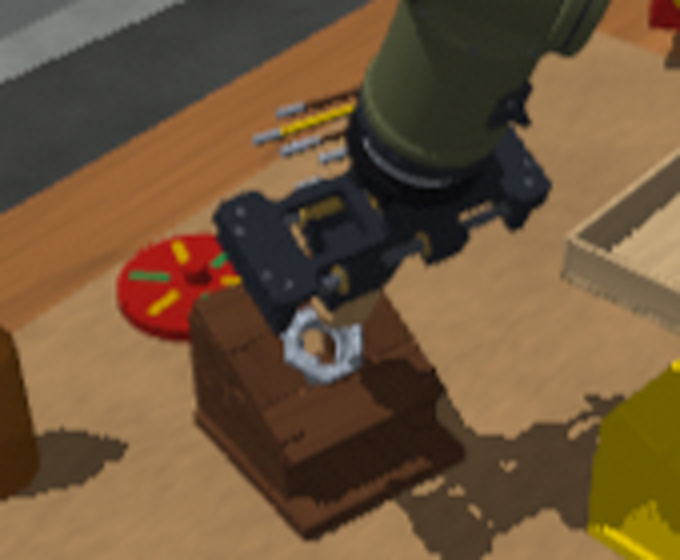

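The screw (crop (350,310)) is held just above the nut's mouth (322,345) and lines up. Moving it down to the mesh point in steps.

Emit:
step_arm --motion '[{"dx": 0, "dy": -0.02, "dz": 0.16, "wx": 0, "wy": 0, "wz": 0, "claw": 10}, {"dx": 0, "dy": -0.02, "dz": 0.32, "wx": 0, "wy": 0, "wz": 0, "claw": 10}, {"dx": 0, "dy": -0.02, "dz": 0.32, "wx": 0, "wy": 0, "wz": 0, "claw": 10}]'

```text
clock: 7.4
tool_pos: [0.5814, 0.043, 0.1356]
eef_rot: [0.126, 0.964, -0.028, 0.232]
contact_force: [0.0, 0.4, -0.3]
opening: 0.207
finger_force: 30.0
```

Emit:
step_arm --motion '[{"dx": 0, "dy": 0, "dz": 0.07, "wx": 0, "wy": 0, "wz": 0, "claw": 10}, {"dx": 0, "dy": 0, "dz": 0.14, "wx": 0, "wy": 0, "wz": 0, "claw": 10}, {"dx": 0, "dy": 0, "dz": 0.14, "wx": 0, "wy": 0, "wz": 0, "claw": 10}]'

```text
clock: 7.7
tool_pos: [0.5858, 0.0405, 0.1249]
eef_rot: [0.127, 0.964, -0.029, 0.231]
contact_force: [0.6, -0.8, -0.4]
opening: 0.197
finger_force: 30.0
```

```bash
cat >> plan.py <<'E'
def nutst():
    s=st(); d=s["tool_pos"]-MOUTH; R=Ro.from_quat(s["eef_rot"]); w=(nutR().inv()*R).as_rotvec(degrees=True)
    print("h %.1f mm"%(d@N*1000),"off mm (tool x,y)",(nutR().inv().apply(d)*1000).round(1)[:2],"turn",w.round(1),"F along N %.1f"%(s["contact_force"]@N))
E
python3 - <<'E'
from plan import *
nutst(); path([(nutP(.0262),nutR())])
E
```

```text
t 7.7 p [0.5858 0.0405 0.1249] xaz 165.0 q [ 0.01  0.79 -0.47  2.19  1.95  0.6  -0.84] F [ 0.6 -0.8 -0.4] M [0.16 0.31 0.01] open 0.197 ff 30.0
h 38.2 mm off mm (tool x,y) [-1.9 -0.3] turn [-0.1  0.   0.2] F along N -0.7
  dx=0.024 dy=0.004 dz=0.150 wz=-0.001   rows 0.2
```

Emit:
step_arm --motion '[{"dx": 0.02, "dy": 0, "dz": 0.05, "wx": 0, "wy": 0, "wz": 0, "claw": 10}, {"dx": 0.02, "dy": 0, "dz": 0.1, "wx": 0, "wy": 0, "wz": 0, "claw": 10}, {"dx": 0.02, "dy": 0, "dz": 0.15, "wx": 0, "wy": 0, "wz": 0, "claw": 10}, {"dx": 0.02, "dy": 0, "dz": 0.15, "wx": 0, "wy": 0, "wz": 0, "claw": 10}]'

```text
clock: 8.1
tool_pos: [0.5895, 0.039, 0.1128]
eef_rot: [0.127, 0.964, -0.029, 0.231]
contact_force: [0.3, 0.4, -0.1]
opening: 0.204
finger_force: 30.0
```

```bash
python3 - <<'E'
from plan import *
nutst()
E
```

```text
t 8.1 p [0.5895 0.039  0.1128] xaz 165.0 q [ 0.02  0.82 -0.47  2.19  1.98  0.61 -0.86] F [ 0.3  0.4 -0.1] M [ 0.16  0.32 -0.  ] open 0.204 ff 30.0
h 25.6 mm off mm (tool x,y) [ 0.1 -0.8] turn [-0.1  0.1  0.2] F along N -0.2
```

Emit:
step_arm --motion '[{"dx": 0, "dy": 0, "dz": 0.009, "wx": 0, "wy": 0, "wz": 0.047, "claw": 10}, {"dx": 0, "dy": 0, "dz": 0.018, "wx": 0, "wy": 0, "wz": 0.093, "claw": 10}, {"dx": 0, "dy": 0, "dz": 0.026, "wx": 0, "wy": 0, "wz": 0.14, "claw": 10}, {"dx": 0, "dy": 0, "dz": 0.035, "wx": 0, "wy": 0, "wz": 0.187, "claw": 10}, {"dx": 0, "dy": 0, "dz": 0.044, "wx": 0, "wy": 0, "wz": 0.233, "claw": 10}]'

```text
clock: 8.6
tool_pos: [0.591, 0.0387, 0.1103]
eef_rot: [0.466, 0.854, 0.056, 0.226]
contact_force: [-0.2, 0.3, -1.2]
opening: 0.198
finger_force: 30.0
```

```bash
python3 - <<'E'
from plan import *
nutst()
E
```

```text
t 8.6 p [0.591  0.0387 0.1103] xaz 119.5 q [ 0.13  0.87 -0.65  2.18  1.91  0.74 -1.5 ] F [-0.2  0.3 -1.2] M [0.08 0.33 0.03] open 0.198 ff 30.0
h 22.7 mm off mm (tool x,y) [-0.1 -0.7] turn [-0.   0.1 42.5] F along N -0.9
```

Emit:
step_arm --motion '[{"dx": 0, "dy": 0, "dz": 0.009, "wx": 0, "wy": 0, "wz": 0.047, "claw": 10}, {"dx": 0, "dy": 0, "dz": 0.018, "wx": 0, "wy": 0, "wz": 0.093, "claw": 10}, {"dx": 0, "dy": 0, "dz": 0.026, "wx": 0, "wy": 0, "wz": 0.14, "claw": 10}]'

```text
clock: 8.9
tool_pos: [0.5919, 0.0384, 0.1084]
eef_rot: [0.641, 0.731, 0.104, 0.208]
contact_force: [0.1, -1.1, 0.0]
opening: 0.202
finger_force: 30.0
```

```bash
python3 - <<'E'
from plan import *
nutst()
E
```

```text
t 8.9 p [0.5919 0.0384 0.1084] xaz 95.3 q [ 0.18  0.9  -0.75  2.18  1.89  0.81 -1.89] F [ 0.1 -1.1  0. ] M [0.12 0.43 0.01] open 0.202 ff 30.0
h 20.5 mm off mm (tool x,y) [-0.1 -0.8] turn [-0.   0.1 67.7] F along N -0.2
```

Emit:
step_arm --motion '[{"dx": 0, "dy": 0, "dz": 0.009, "wx": 0, "wy": 0, "wz": 0.047, "claw": 10}, {"dx": 0, "dy": 0, "dz": 0.018, "wx": 0, "wy": 0, "wz": 0.093, "claw": 10}, {"dx": 0, "dy": 0, "dz": 0.026, "wx": 0, "wy": 0, "wz": 0.14, "claw": 10}, {"dx": 0, "dy": 0, "dz": 0.035, "wx": 0, "wy": 0, "wz": 0.187, "claw": 10}]'

```text
clock: 9.3
tool_pos: [0.5931, 0.038, 0.1059]
eef_rot: [0.825, 0.514, 0.16, 0.169]
contact_force: [-0.1, 0.2, -1.1]
opening: 0.198
finger_force: 30.0
```

```bash
python3 - <<'E'
from plan import *
nutst()
E
```

```text
t 9.3 p [0.5931 0.038  0.1059] xaz 65.1 q [ 0.24  0.94 -0.86  2.17  1.87  0.91 -2.43] F [-0.1  0.2 -1.1] M [0.11 0.41 0.01] open 0.198 ff 30.0
h 17.7 mm off mm (tool x,y) [-0.1 -0.8] turn [0.000e+00 1.000e-01 1.013e+02] F along N -0.9
```

Emit:
step_arm --motion '[{"dx": 0, "dy": 0, "dz": 0.009, "wx": 0, "wy": 0, "wz": 0.045, "claw": 10}, {"dx": 0, "dy": 0, "dz": 0.016, "wx": 0, "wy": 0, "wz": 0.045, "claw": 10}, {"dx": 0, "dy": 0, "dz": 0.025, "wx": 0, "wy": 0, "wz": 0.045, "claw": 10}]'

```text
clock: 9.6
tool_pos: [0.594, 0.0379, 0.104]
eef_rot: [0.857, 0.459, 0.171, 0.158]
contact_force: [-0.2, -0.0, -1.3]
opening: 0.2
finger_force: 30.0
```

```bash
python3 - <<'E'
from plan import *
nutst()
E
```

```text
t 9.6 p [0.594  0.0379 0.104 ] xaz 58.2 q [ 0.25  0.96 -0.88  2.17  1.87  0.93 -2.55] F [-0.2 -0.  -1.3] M [ 0.09  0.39 -0.05] open 0.2 ff 30.0
h 15.7 mm off mm (tool x,y) [-0.  -0.7] turn [0.000e+00 1.000e-01 1.089e+02] F along N -1.1
```

Emit:
step_arm --motion '[{"dx": 0, "dy": 0, "dz": 0.006, "wx": 0, "wy": 0, "wz": 0, "claw": 10}, {"dx": 0, "dy": 0, "dz": 0.012, "wx": 0, "wy": 0, "wz": 0, "claw": 10}, {"dx": 0, "dy": 0, "dz": 0.012, "wx": 0, "wy": 0, "wz": 0, "claw": 10}]'

```text
clock: 9.9
tool_pos: [0.5941, 0.0379, 0.1038]
eef_rot: [0.858, 0.458, 0.171, 0.159]
contact_force: [-3.0, -0.2, 5.1]
opening: 0.202
finger_force: 30.0
```

```bash
python3 - <<'E'
from plan import *
nutst()
E
```

```text
t 9.9 p [0.5941 0.0379 0.1038] xaz 58.2 q [ 0.25  0.96 -0.88  2.17  1.87  0.93 -2.55] F [-3.  -0.2  5.1] M [-0.18  0.51 -0.16] open 0.202 ff 30.0
h 15.5 mm off mm (tool x,y) [-0.1 -0.7] turn [-0.000e+00  1.000e-01  1.089e+02] F along N 5.8
```

Light contact (about 6 N) with the collar at the nut face, so this screw is right-handed. Releasing and backing off along the axis.

Emit:
step_arm --motion '[{"dx": 0, "dy": 0, "dz": 0, "wx": 0, "wy": 0, "wz": 0, "claw": 60}, {"dx": 0, "dy": 0, "dz": 0, "wx": 0, "wy": 0, "wz": 0, "claw": 60}, {"dx": 0, "dy": 0, "dz": 0, "wx": 0, "wy": 0, "wz": 0, "claw": 60}, {"dx": 0, "dy": 0, "dz": -0.3, "wx": 0, "wy": 0, "wz": 0, "claw": 60}, {"dx": 0, "dy": 0, "dz": -0.7, "wx": 0, "wy": 0, "wz": 0, "claw": 60}, {"dx": 0, "dy": 0, "dz": -1, "wx": 0, "wy": 0, "wz": 0, "claw": 60}]'

```text
clock: 10.5
tool_pos: [0.5588, 0.0477, 0.1756]
eef_rot: [0.858, 0.458, 0.171, 0.158]
contact_force: [0.0, 0.8, 0.0]
opening: 0.679
finger_force: 0.0
```

```bash
python3 - <<'E'
from plan import *
s=nutst()
# next: grasp A at (.5984,.3095), bar az 8.9 -> 188.9
g=down(188.9); s=get_state(); R0=Ro.from_quat(s["eef_rot"]); rel=(R0.inv()*g).as_rotvec(); print(np.degrees(rel).round(0))
f=lambda k:R0*Ro.from_rotvec(rel*k)
path([([.545,.10,.22],f(.33)),([.545,.16,.24],f(.67)),([.56,.225,.22],g),([.5984,.295,.17],g),([.5984,.3095,.13],g),([.5984,.3095,.059],g)])
p,d=snap("side"); save(cv2.resize(p[120:260,210:380],None,fx=4,fy=4,interpolation=cv2.INTER_CUBIC),"s3.png")
E
```

```text
t 10.5 p [0.5588 0.0477 0.1756] xaz 58.1 q [ 0.25  0.79 -0.94  2.22  1.7   0.89 -2.5 ] F [0.  0.8 0. ] M [0.04 0.34 0.06] open 0.679 ff 0.0
h 96.0 mm off mm (tool x,y) [-0.  -0.2] turn [ -0.    0.2 109. ] F along N 0.1
[  23.   25. -130.]
  dx=0.542 dy=-0.236 dz=-0.645 wx=0.042 wy=0.046 wz=-0.238   rows 5.2 
  dx=0.732 dy=0.224 dz=-0.198 wx=0.044 wy=0.047 wz=-0.245   rows 5.3 
  dx=0.324 dy=0.726 dz=0.354 wx=0.042 wy=0.046 wz=-0.238   rows 5.2 
  dx=-0.610 dy=0.790 dz=0.625   rows 1.9 
  dx=-0.028 dy=0.179 dz=0.500   rows 0.9 
  dz=0.888   rows 1.4
```

View pics/s3.png

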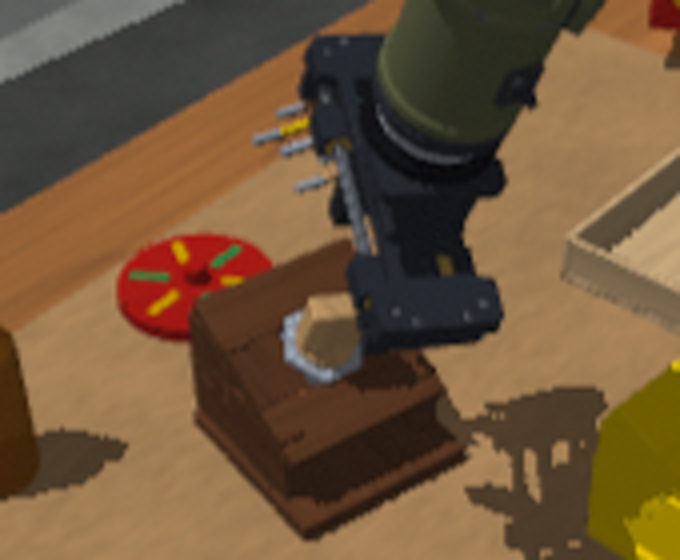

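The screw stands in the nut with its collar on the face at crop (325,340). The other must be the left-hand one, so I fetch it.

Emit:
step_arm --motion '[{"dx": 0.54, "dy": -0.24, "dz": -0.65, "wx": 0.042, "wy": 0.046, "wz": -0.238, "claw": 60}, {"dx": 0.54, "dy": -0.24, "dz": -0.65, "wx": 0.042, "wy": 0.046, "wz": -0.238, "claw": 60}, {"dx": 0.54, "dy": -0.24, "dz": -0.65, "wx": 0.042, "wy": 0.046, "wz": -0.238, "claw": 60}, {"dx": 0.54, "dy": -0.24, "dz": -0.65, "wx": 0.042, "wy": 0.046, "wz": -0.238, "claw": 60}, {"dx": 0.54, "dy": -0.24, "dz": -0.65, "wx": 0.042, "wy": 0.046, "wz": -0.238, "claw": 60}, {"dx": 0.54, "dy": -0.24, "dz": -0.65, "wx": 0.042, "wy": 0.046, "wz": -0.238, "claw": 60}]'

```text
clock: 11.15
tool_pos: [0.5458, 0.0984, 0.219]
eef_rot: [0.625, 0.759, 0.132, 0.121]
contact_force: [-0.0, -0.0, -0.2]
opening: 0.685
finger_force: 0.0
```

Emit:
step_arm --motion '[{"dx": 0.73, "dy": 0.22, "dz": -0.2, "wx": 0.044, "wy": 0.047, "wz": -0.245, "claw": 60}, {"dx": 0.73, "dy": 0.22, "dz": -0.2, "wx": 0.044, "wy": 0.047, "wz": -0.245, "claw": 60}, {"dx": 0.73, "dy": 0.22, "dz": -0.2, "wx": 0.044, "wy": 0.047, "wz": -0.245, "claw": 60}, {"dx": 0.73, "dy": 0.22, "dz": -0.2, "wx": 0.044, "wy": 0.047, "wz": -0.245, "claw": 60}, {"dx": 0.73, "dy": 0.22, "dz": -0.2, "wx": 0.044, "wy": 0.047, "wz": -0.245, "claw": 60}, {"dx": 0.73, "dy": 0.22, "dz": -0.2, "wx": 0.044, "wy": 0.047, "wz": -0.245, "claw": 60}]'

```text
clock: 11.75
tool_pos: [0.5456, 0.1588, 0.2386]
eef_rot: [0.29, 0.952, 0.07, 0.064]
contact_force: [0.2, 0.5, -0.8]
opening: 0.679
finger_force: 0.0
```

```bash
python3 - <<'E'
from plan import *
st(); g=down(188.9)
path([([.56,.225,.22],g),([.5984,.295,.17],g),([.5984,.3095,.13],g),([.5984,.3095,.059],g)])
E
```

```text
t 11.75 p [0.5456 0.1588 0.2386] xaz 145.7 q [ 0.33  0.82 -1.24  1.89  1.04  0.98 -0.36] F [ 0.2  0.5 -0.8] M [-0.07 -0.01  0.03] open 0.679 ff 0.0
  dx=0.336 dy=0.738 dz=0.337 wx=0.042 wy=0.045 wz=-0.237   rows 5.1 
  dx=-0.610 dy=0.790 dz=0.625   rows 1.9 
  dx=-0.028 dy=0.179 dz=0.500   rows 0.9 
  dz=0.888   rows 1.4
```

Emit:
step_arm --motion '[{"dx": 0.34, "dy": 0.74, "dz": 0.33, "wx": 0.042, "wy": 0.045, "wz": -0.237, "claw": 60}, {"dx": 0.34, "dy": 0.74, "dz": 0.33, "wx": 0.042, "wy": 0.045, "wz": -0.237, "claw": 60}, {"dx": 0.34, "dy": 0.74, "dz": 0.33, "wx": 0.042, "wy": 0.045, "wz": -0.237, "claw": 60}, {"dx": 0.34, "dy": 0.74, "dz": 0.33, "wx": 0.042, "wy": 0.045, "wz": -0.237, "claw": 60}, {"dx": 0.34, "dy": 0.74, "dz": 0.33, "wx": 0.042, "wy": 0.045, "wz": -0.237, "claw": 60}, {"dx": 0.34, "dy": 0.74, "dz": 0.33, "wx": 0.042, "wy": 0.045, "wz": -0.237, "claw": 60}]'

```text
clock: 12.35
tool_pos: [0.5594, 0.2263, 0.2204]
eef_rot: [-0.077, 0.997, 0.001, 0.0]
contact_force: [-0.4, 0.2, 0.5]
opening: 0.683
finger_force: 0.0
```

Emit:
step_arm --motion '[{"dx": -0.61, "dy": 0.79, "dz": 0.62, "wx": 0, "wy": 0, "wz": 0, "claw": 60}, {"dx": -0.61, "dy": 0.79, "dz": 0.62, "wx": 0, "wy": 0, "wz": 0, "claw": 60}, {"dx": -0.61, "dy": 0.79, "dz": 0.62, "wx": 0, "wy": 0, "wz": 0, "claw": 60}]'

```text
clock: 12.65
tool_pos: [0.5971, 0.2985, 0.1681]
eef_rot: [-0.076, 0.997, 0.001, -0.001]
contact_force: [-0.4, -0.9, -0.1]
opening: 0.679
finger_force: 0.0
```

```bash
python3 - <<'E'
from plan import *
st(); g=down(188.9)
path([([.5984,.3095,.12],g),([.5984,.3095,.059],g)])
E
```

```text
t 12.65 p [0.5971 0.2985 0.1681] xaz -171.3 q [-0.    1.11 -1.24  1.46  1.06  1.33  0.4 ] F [-0.4 -0.9 -0.1] M [ 0.02 -0.15  0.  ] open 0.679 ff 0.0
  dx=-0.037 dy=0.133 dz=0.601 wz=-0.001   rows 1.0 
  dz=0.762   rows 1.2
```

Emit:
step_arm --motion '[{"dx": -0.03, "dy": 0.13, "dz": 0.6, "wx": 0, "wy": 0, "wz": 0, "claw": 60}, {"dx": -0.03, "dy": 0.13, "dz": 0.6, "wx": 0, "wy": 0, "wz": 0, "claw": 60}]'

```text
clock: 12.85
tool_pos: [0.5964, 0.304, 0.1183]
eef_rot: [-0.076, 0.997, -0.003, -0.002]
contact_force: [-1.1, -0.7, -0.4]
opening: 0.679
finger_force: 0.0
```

Emit:
step_arm --motion '[{"dx": 0, "dy": 0, "dz": 0.4, "wx": 0, "wy": 0, "wz": 0, "claw": 60}, {"dx": 0, "dy": 0, "dz": 0.75, "wx": 0, "wy": 0, "wz": 0, "claw": 60}, {"dx": 0, "dy": 0, "dz": 0.75, "wx": 0, "wy": 0, "wz": 0, "claw": 60}]'

```text
clock: 13.15
tool_pos: [0.5979, 0.3034, 0.0616]
eef_rot: [-0.075, 0.997, -0.002, -0.001]
contact_force: [-0.5, -0.1, -0.1]
opening: 0.68
finger_force: 0.0
```

Emit:
step_arm --force 30 --motion '[{"dx": 0, "dy": 0, "dz": 0, "wx": 0, "wy": 0, "wz": 0, "claw": 10}, {"dx": 0, "dy": 0, "dz": 0, "wx": 0, "wy": 0, "wz": 0, "claw": 10}, {"dx": 0, "dy": 0, "dz": 0, "wx": 0, "wy": 0, "wz": 0, "claw": 10}, {"dx": 0, "dy": 0, "dz": 0, "wx": 0, "wy": 0, "wz": 0, "claw": 10}, {"dx": 0, "dy": 0, "dz": 0, "wx": 0, "wy": 0, "wz": 0, "claw": 10}, {"dx": 0, "dy": 0, "dz": 0, "wx": 0, "wy": 0, "wz": 0, "claw": 10}]'

```text
clock: 13.75
tool_pos: [0.5989, 0.3067, 0.0644]
eef_rot: [-0.076, 0.997, 0.001, 0.001]
contact_force: [-0.5, 0.0, 2.7]
opening: 0.198
finger_force: 30.0
```

Emit:
step_arm --motion '[{"dx": 0, "dy": 0, "dz": -0.4, "wx": 0, "wy": 0, "wz": 0, "claw": 10}, {"dx": 0, "dy": 0, "dz": -1, "wx": 0, "wy": 0, "wz": 0, "claw": 10}, {"dx": 0, "dy": 0, "dz": -1, "wx": 0, "wy": 0, "wz": 0, "claw": 10}]'

```text
clock: 14.05
tool_pos: [0.6001, 0.3099, 0.1507]
eef_rot: [-0.076, 0.997, 0.004, 0.005]
contact_force: [0.0, 0.3, -0.7]
opening: 0.204
finger_force: 30.0
```

```bash
python3 - <<'E'
from plan import *
st(); g=down(188.9)
path([([.56,.24,.2],g),([.51,.17,.25],g),([.48,.095,.25],g),([.48,.02,.25],g),([.48,-.055,.25],g),([.48,-.13,.25],g),([.48,-.205,.25],g),([.483,-.28,.2],g),([.487,-.307,.13],g)])
p,d=snap("top"); np.savez("top1.npz",p=p,d=d)
P=pts("top",d); r=P[150:205,275:335].reshape(-1,3); q=r-MOUTH; z=q@N; o=np.linalg.norm(q-np.outer(z,N),axis=1); k=(o<.03)&(z>-.01)
print("top of bar above mouth",np.percentile(z[k],[50,90,97,99]).round(4)); kk=k&(z>.042); print(kk.sum(), (q[kk]-np.outer(z[kk],N)).mean(0).round(4))
E
```

```text
t 14.05 p [0.6001 0.3099 0.1507] xaz -171.3 q [-0.02  1.13 -1.23  1.46  1.08  1.3   0.38] F [ 0.   0.3 -0.7] M [ 0.15 -0.18  0.01] open 0.204 ff 30.0
  dx=0.622 dy=-0.783 dz=-0.629 wx=0.003 wy=0.003 wz=-0.001   rows 1.9 
  dx=0.753 dy=-0.768 dz=-0.625   rows 2.0 
  dx=0.516 dy=-0.868   rows 1.6 
  dx=0.145 dy=-0.926   rows 1.5 
  dx=0.145 dy=-0.926   rows 1.5 
  dx=0.145 dy=-0.926   rows 1.5 
  dx=0.145 dy=-0.926   rows 1.5 
  dx=0.108 dy=-0.932 dz=0.625   rows 1.8 
  dx=0.003 dy=-0.341 dz=0.875   rows 1.5 Traceback (most recent call last):
  File "<stdin>", line 6, in <module>
    return _quantile_unchecked(
        a, q, axis, out, overwrite_input, method, keepdims, weights)
    return _ureduce(a,
                    func=_quantile_ureduce_func,
    ...<5 lines>...
                    overwrite_input=overwrite_input,
                    method=method)
    r = func(a, **kwargs)
    result = _quantile(arr,
                       quantiles=q,
    ...<2 lines>...
                       out=out,
                       weights=wgt)
    slices_having_nans = np.isnan(arr[-1, ...])
                                  ~~~^^^^^^^^^
IndexError: index -1 is out of bounds for axis 0 with size 0
```

Emit:
step_arm --motion '[{"dx": 0.62, "dy": -0.78, "dz": -0.63, "wx": 0, "wy": 0, "wz": 0, "claw": 10}, {"dx": 0.62, "dy": -0.78, "dz": -0.63, "wx": 0, "wy": 0, "wz": 0, "claw": 10}, {"dx": 0.62, "dy": -0.78, "dz": -0.63, "wx": 0, "wy": 0, "wz": 0, "claw": 10}]'

```text
clock: 14.4
tool_pos: [0.5585, 0.2332, 0.1954]
eef_rot: [-0.075, 0.997, -0.001, 0.001]
contact_force: [-0.6, 0.4, 0.5]
opening: 0.202
finger_force: 30.0
```

Emit:
step_arm --motion '[{"dx": 0.75, "dy": -0.77, "dz": -0.62, "wx": 0, "wy": 0, "wz": 0, "claw": 10}, {"dx": 0.75, "dy": -0.77, "dz": -0.62, "wx": 0, "wy": 0, "wz": 0, "claw": 10}, {"dx": 0.75, "dy": -0.77, "dz": -0.62, "wx": 0, "wy": 0, "wz": 0, "claw": 10}]'

```text
clock: 14.7
tool_pos: [0.5079, 0.1635, 0.2444]
eef_rot: [-0.075, 0.997, -0.001, 0.001]
contact_force: [0.8, 0.1, -0.5]
opening: 0.202
finger_force: 30.0
```

Emit:
step_arm --motion '[{"dx": 0.5, "dy": -0.87, "dz": 0, "wx": 0, "wy": 0, "wz": 0, "claw": 10}, {"dx": 0.5, "dy": -0.87, "dz": 0, "wx": 0, "wy": 0, "wz": 0, "claw": 10}]'

```text
clock: 14.9
tool_pos: [0.4795, 0.0908, 0.242]
eef_rot: [-0.076, 0.997, -0.0, 0.0]
contact_force: [1.2, -0.8, -0.6]
opening: 0.2
finger_force: 30.0
```

Emit:
step_arm --motion '[{"dx": 0.15, "dy": -0.93, "dz": 0, "wx": 0, "wy": 0, "wz": 0, "claw": 10}, {"dx": 0.15, "dy": -0.93, "dz": 0, "wx": 0, "wy": 0, "wz": 0, "claw": 10}]'

```text
clock: 15.1
tool_pos: [0.4795, 0.0136, 0.2415]
eef_rot: [-0.075, 0.997, -0.0, -0.0]
contact_force: [1.3, 0.2, -0.6]
opening: 0.2
finger_force: 30.0
```

Emit:
step_arm --motion '[{"dx": 0.15, "dy": -0.93, "dz": 0, "wx": 0, "wy": 0, "wz": 0, "claw": 10}, {"dx": 0.15, "dy": -0.93, "dz": 0, "wx": 0, "wy": 0, "wz": 0, "claw": 10}]'

```text
clock: 15.3
tool_pos: [0.4792, -0.0619, 0.2414]
eef_rot: [-0.074, 0.997, 0.0, -0.0]
contact_force: [0.0, 0.1, 0.1]
opening: 0.203
finger_force: 30.0
```

Emit:
step_arm --motion '[{"dx": 0.15, "dy": -0.93, "dz": 0, "wx": 0, "wy": 0, "wz": 0, "claw": 10}, {"dx": 0.15, "dy": -0.93, "dz": 0, "wx": 0, "wy": 0, "wz": 0, "claw": 10}]'

```text
clock: 15.5
tool_pos: [0.4787, -0.1375, 0.2413]
eef_rot: [-0.074, 0.997, 0.0, -0.0]
contact_force: [0.6, -1.1, -0.8]
opening: 0.2
finger_force: 30.0
```

Emit:
step_arm --motion '[{"dx": 0.15, "dy": -0.93, "dz": 0, "wx": 0, "wy": 0, "wz": 0, "claw": 10}, {"dx": 0.15, "dy": -0.93, "dz": 0, "wx": 0, "wy": 0, "wz": 0, "claw": 10}]'

```text
clock: 15.7
tool_pos: [0.478, -0.2131, 0.241]
eef_rot: [-0.074, 0.997, 0.0, -0.0]
contact_force: [-0.2, -0.5, -0.9]
opening: 0.197
finger_force: 30.0
```

```bash
python3 - <<'E'
from plan import *
st(); g=down(188.9)
path([([.483,-.28,.2],g),([.487,-.307,.13],g),([.487,-.307,.055],g)])
E
```

```text
t 15.7 p [ 0.478  -0.2131  0.241 ] xaz -171.5 q [ 1.04  0.93 -1.42  1.84  0.97  1.29  1.06] F [-0.2 -0.5 -0.9] M [ 0.15 -0.16 -0.01] open 0.197 ff 30.0
  dx=0.062 dy=-0.836 dz=0.512 wz=-0.002   rows 1.6 
  dx=0.003 dy=-0.341 dz=0.875   rows 1.5 
  dz=0.938   rows 1.5
```

Emit:
step_arm --motion '[{"dx": 0.03, "dy": -0.3, "dz": 0, "wx": 0, "wy": 0, "wz": -0.09, "claw": 10}, {"dx": 0.03, "dy": -0.3, "dz": 0, "wx": 0, "wy": 0, "wz": -0.09, "claw": 10}, {"dx": 0.03, "dy": -0.3, "dz": 0, "wx": 0, "wy": 0, "wz": -0.09, "claw": 10}]'

```text
clock: 16.0
tool_pos: [0.4796, -0.2336, 0.2415]
eef_rot: [-0.215, 0.977, 0.001, 0.001]
contact_force: [-0.6, -0.3, -0.1]
opening: 0.2
finger_force: 30.0
```

```bash
python3 - <<'E'
from plan import *
st(); g=down(204.9)
path([([.483,-.29,.19],g),([.487,-.305,.13],g),([.487,-.307,.055],g)])
p,d=snap("side"); np.savez("side1.npz",p=p,d=d); P=pts("side",d); r=P[160:250,250:330].reshape(-1,3); q=r-MOUTH; z=q@N; o=np.linalg.norm(q-np.outer(z,N),axis=1); k=(o<.026)&(z>-.005)
print(k.sum(),"top of bar above mouth",np.percentile(z[k],[50,90,97,99]).round(4)); kk=k&(z>.042); print(kk.sum(), (q[kk]-np.outer(z[kk],N)).mean(0).round(4))
E
```

```text
t 16.0 p [ 0.4796 -0.2336  0.2415] xaz -155.1 q [ 1.07  0.95 -1.43  1.81  0.98  1.32  1.39] F [-0.6 -0.3 -0.1] M [ 0.07 -0.14  0.01] open 0.2 ff 30.0
  dx=0.259 dy=-0.658 dz=0.642 wx=0.001 wy=0.001   rows 1.5 
  dx=0.034 dy=-0.191 dz=0.750   rows 1.2 
  dx=0.011 dy=-0.023 dz=0.938   rows 1.5 
341 top of bar above mouth [0.0235 0.0493 0.0504 0.0512]
111 [-0.0012  0.0037 -0.0011]
```

Emit:
step_arm --motion '[{"dx": 0.26, "dy": -0.66, "dz": 0.64, "wx": 0, "wy": 0, "wz": 0, "claw": 10}, {"dx": 0.26, "dy": -0.66, "dz": 0.64, "wx": 0, "wy": 0, "wz": 0, "claw": 10}, {"dx": 0.26, "dy": -0.66, "dz": 0.64, "wx": 0, "wy": 0, "wz": 0, "claw": 10}]'

```text
clock: 16.35
tool_pos: [0.4812, -0.292, 0.1881]
eef_rot: [-0.213, 0.977, 0.001, -0.002]
contact_force: [0.1, 0.3, 0.0]
opening: 0.2
finger_force: 30.0
```

```bash
python3 - <<'E'
from plan import *
st(); g=down(204.9)
path([([.487,-.305,.13],g),([.487,-.307,.055],g)])
E
```

```text
t 16.35 p [ 0.4812 -0.292   0.1881] xaz -155.5 q [ 1.12  1.04 -1.37  1.78  1.07  1.3   1.47] F [0.1 0.3 0. ] M [ 0.14 -0.09  0.01] open 0.2 ff 30.0
  dy=-0.181 dz=0.726 wx=0.001 wy=-0.001 wz=-0.002   rows 1.2 
  dx=0.011 dy=-0.023 dz=0.938   rows 1.5
```

Emit:
step_arm --motion '[{"dx": 0, "dy": -0.18, "dz": 0.5, "wx": 0, "wy": 0, "wz": 0, "claw": 10}, {"dx": 0, "dy": -0.18, "dz": 0.9, "wx": 0, "wy": 0, "wz": 0, "claw": 10}, {"dx": 0, "dy": -0.18, "dz": 0.9, "wx": 0, "wy": 0, "wz": 0, "claw": 10}]'

```text
clock: 16.65
tool_pos: [0.4871, -0.3011, 0.1167]
eef_rot: [-0.216, 0.976, 0.002, -0.002]
contact_force: [-1.0, -0.2, -0.1]
opening: 0.203
finger_force: 30.0
```

Emit:
step_arm --motion '[{"dx": 0, "dy": 0, "dz": 0.4, "wx": 0, "wy": 0, "wz": 0, "claw": 10}, {"dx": 0, "dy": 0, "dz": 0.68, "wx": 0, "wy": 0, "wz": 0, "claw": 10}, {"dx": 0, "dy": 0, "dz": 0.68, "wx": 0, "wy": 0, "wz": 0, "claw": 10}]'

```text
clock: 16.95
tool_pos: [0.4885, -0.3014, 0.065]
eef_rot: [-0.216, 0.976, 0.001, 0.0]
contact_force: [-0.2, -0.1, -1.0]
opening: 0.2
finger_force: 30.0
```

Emit:
step_arm --motion '[{"dx": 0, "dy": 0, "dz": 0, "wx": 0, "wy": 0, "wz": 0, "claw": 60}, {"dx": 0, "dy": 0, "dz": 0, "wx": 0, "wy": 0, "wz": 0, "claw": 60}, {"dx": 0, "dy": 0, "dz": 0, "wx": 0, "wy": 0, "wz": 0, "claw": 60}, {"dx": 0, "dy": 0, "dz": 0, "wx": 0, "wy": 0, "wz": 0, "claw": 60}, {"dx": 0, "dy": 0, "dz": -0.3, "wx": 0, "wy": 0, "wz": 0, "claw": 60}, {"dx": 0, "dy": 0, "dz": -0.6, "wx": 0, "wy": 0, "wz": 0, "claw": 60}, {"dx": 0, "dy": 0, "dz": -1, "wx": 0, "wy": 0, "wz": 0, "claw": 60}, {"dx": 0, "dy": 0, "dz": -1, "wx": 0, "wy": 0, "wz": 0, "claw": 60}]'

```text
clock: 17.75
tool_pos: [0.4912, -0.3028, 0.15]
eef_rot: [-0.216, 0.976, -0.001, 0.004]
contact_force: [-0.2, 0.2, 0.9]
opening: 0.677
finger_force: 0.0
```

Emit:
step_arm --motion '[{"dx": 0.9, "dy": 0, "dz": -0.9, "wx": 0, "wy": 0, "wz": 0, "claw": 60}, {"dx": 0.9, "dy": 0, "dz": -0.9, "wx": 0, "wy": 0, "wz": 0, "claw": 60}, {"dx": 0.9, "dy": 0, "dz": -0.9, "wx": 0, "wy": 0, "wz": 0, "claw": 60}, {"dx": 0.9, "dy": 0, "dz": -0.9, "wx": 0, "wy": 0, "wz": 0, "claw": 60}, {"dx": 0.9, "dy": 0, "dz": -0.9, "wx": 0, "wy": 0, "wz": 0, "claw": 60}]'

```text
clock: 18.25
tool_pos: [0.4234, -0.333, 0.2163]
eef_rot: [-0.216, 0.976, 0.001, 0.001]
contact_force: [0.3, 0.0, 0.0]
opening: 0.685
finger_force: 0.0
```

```bash
python3 - <<'E'
from plan import *
st(); p,d=snap("side"); save(p[80:300,150:500].repeat(2,0).repeat(2,1),"end.png")
P=pts("side",d); r=P[160:250,250:330].reshape(-1,3); q=r-MOUTH; z=q@N; o=np.linalg.norm(q-np.outer(z,N),axis=1); k=(o<.026)&(z>-.005)
print(k.sum(),"bar top",np.percentile(z[k],[90,97,99]).round(4)); kk=k&(z>.042); print((q[kk]-np.outer(z[kk],N)).mean(0).round(4))
E
```

```text
t 18.25 p [ 0.4234 -0.333   0.2163] xaz -155.0 q [ 1.27  0.99 -1.4   1.82  1.02  1.29  1.58] F [0.3 0.  0. ] M [ 0.07 -0.17 -0.01] open 0.685 ff 0.0
345 bar top [0.0492 0.0506 0.0516]
[-0.0013  0.0034 -0.0011]
```

View pics/end.png

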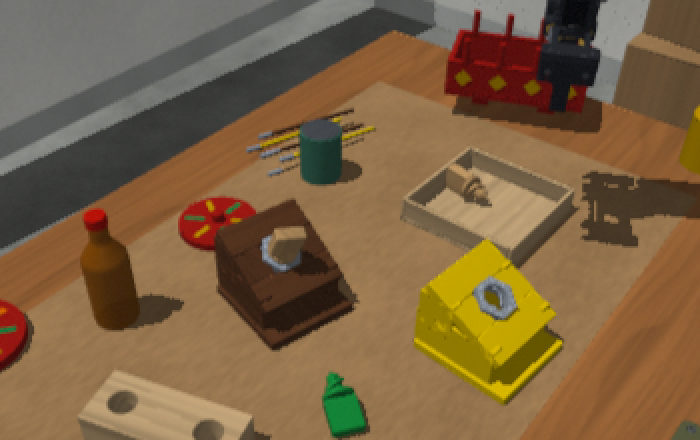

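One screw is seated in the nut (285,243) and the other lies in the tray (465,183). The bottle, tin and wheel are undisturbed and the arm is clear, so I hand in.

```bash
python3 -c "
from plant import workorder
print(workorder.finish_job())"
```

```text
the job is handed in; nothing more can be done
None
```

The job is handed in: the near rack screw proved right-handed and is in the test nut with its collar down; the other, left-handed by elimination and so not tried in the nut, lies in the tray (the hand-in call returned no verdict).

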